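# Load a lantern-frame foot onto the dowel of the building jig

## Robot

A 7-joint arm with a two-finger parallel gripper is mounted at the origin on the work surface. World frame = base frame: x ahead of the robot, y to its left, z up, the work surface at z = 0. Lengths are in mm, angles in degrees, forces in N, time in s.
With the tool pointing down it reaches from about 425 to 875 mm from the base axis. Payload 9.9 kg.
Tool frame: the origin (TCP) lies at the very end of the fingers, on their centre line; the grasp point (between the pads) lies pinch_z behind it (pinch_z is the distance from the TCP to the grasp point, in mm); z points along the fingers, y is the direction in which the jaws open and shut (so a half turn about z gives the same grasp; the last joint's range is limited). The gripper opens to 85 mm and grips with 20 to 120 N. Pads are 22 mm wide; open, the fingers measure 114 mm over their backs; the gripper's body (76 mm by 85 mm) begins 54 mm behind the grasp point. The pads swing forward as they close: fully open they stand 13 mm farther back than shut.
Start: joints at [63.839, 32.985, 1.427, 82.34, -0.859, 64.687, -3.237], TCP at [245.856, -628.636, 231.289] pointing down, gripper open.
Joint ranges: [-157.87, 157.87], [-19.46, 123.44], [-87.15, 90], [11.01, 140.99], [-62.26, 242.26], [9.8, 113.94], [-161.44, 161.44]. Speed limits (degrees/s): [127.2, 127.2, 172.46, 172.46, 180, 180, 180].

## Interface

Orientations are given as a 3x3 rotation matrix whose columns are the frame's x, y, z axes.
In Python, from station import sense, capture, job_done, pinch_z gives the robot as it stands.
- The arm moves only by the tool arm_command, never from a script. Its argument "deltas" is a list of rows, each a list of 3 entries, a list of its own where there are three numbers: the closure, from -1 (fully open) to 1 (shut), so that 0 is half open, then the shift along the tool's x, y, z in mm, then the turn, a rotation vector about the tool's x, y, z in degrees. A call has 1 to 20 rows; each row shifts and turns the commanded pose from where the row before left it, along the tool's axes as they then stand; what a row does not reach is not made up. A row lasts 1/10 s, in which the tool goes at most 50 mm and 8.59 degrees, less where a joint would pass 70% of its speed; a pose out of reach is approached as far as the arm can. A call is refused whole if a number of a shift passes 50 or a number of a turn 8.59, either way. A call with a gripper value outside its range is refused whole. The fingers move at their own pace and stop on an object; "grip_force" is the grip in N (left out, the last holds). Time passes only in rows, so rows that do not move let the fingers close. It gives the time, the measured TCP pose, the force and the opening at its end, in the units of the state.
- sense(): the state, without advancing time (a new reading comes with each control period).
- capture(name): name is "scene" or "top" or "wrist"; returns a dict with "frame" (420x560x3 uint8, red, green, blue), "depth" (420x560 float32, mm along the optical axis (not along the pixel's ray), 0 where there is no reading), "mtx" (3x3 intrinsics, pixels), "eye" and "orientation" of the camera in the world. Camera axes: x right, y up, looking along -z (the intrinsics and any distortion apply to the point x, -y, -z); pixel columns grow to the right and rows downward; lengths in mm; the calibration is good to about 2 mm. A picture is of the moment at which its call begins.
- job_done(): hands the job in, once; it reports no verdict.
The state is a dict: "clock": time; "qpos": joint angles; "qvel": joint speeds; "tau": joint torques, N m; "position": TCP position; "orientation": TCP orientation; "ft_force": force on the tool from outside, world axes, zero at the start; "ft_torque": the same for the moment, N m; "gripper_width": finger opening in mm.
Only numpy, scipy, OpenCV 4.12 (cv2) and the standard library are available. Lean on these libraries where they do the work, as an engineer would, in place of code of your own. Each camera call takes 0.05 s, during which the arm holds its last target.

## Task

Pick up the plywood frame foot by its block and put it on the jig, nudging it along gently until its hole drops over the steel dowel, then leave it there sitting fully down on the deck, lined up with the jig. Never force it against the dowel or drop it, and leave the mug, the tape and the tub where they are.

Things in the scene. Friction and masses are not known exactly. Their poses are not given: they have to be found in the camera images.
- foot_block (a point): Centre of the upright beech block (30 x 40 x 50 mm along x, y, z) standing on the plate of the loose frame foot: 35 mm above the plate's underside, 30 mm to -x of the plate's middle. The block's top is 60 mm above the underside. Grip it across its 30 mm. Axes are the foot's: z up, x along the plate from the block towards the hole.
- foot_hole (a point): The foot's only through-hole, plain, round, 15 mm, square-edged: its centre at the underside of the plate, 55 mm to +x of the block's centre, on the plate's centre line, 45 mm from the plate's +x end. Axes as the foot's.
- jig: Fixed building jig: wooden board with an aluminium deck 180 x 110 mm, its flat top 30 mm above the table. Origin on the table under the middle of the deck; z up, x along the deck's length and the dowel slot, towards the slot's end. Line the foot up with the jig's x; turned the same way as the jig it lies wholly on the deck. Over 40 N between foot and jig or dowel spoils them.
- deck_mid (a point): Middle of the deck's top face; axes as the jig's. The dowel slot (dark line) runs along x on the centre line, from 3 mm to -x to 53 mm to +x. In it a rigid steel dowel 12 mm thick, flat-topped and square-edged, stands 14 mm above the deck, clamped anywhere from 5 to 45 mm to +x of here: where is not measured, find it by feel or eye. The foot rests on its top until the hole is over it.
- mug_mid (a point): White mug, 80 mm across and 95 mm high, handle to its +y; half-way up. Leave alone.
- tape_mid (a point): Roll of black tape lying flat, 100 mm across, 25 mm high; its centre. Leave alone.
- tub_mid (a point): Open grey plastic tub 150 x 110 x 60 mm; half-way up its middle. Leave alone.
- foot: The loose frame foot, 90 to 180 g: a plywood plate 140 x 80 x 10 mm (x, y, z) with an upright block at its -x half and a hole at its +x half. Origin at the middle of the plate's underside, z up. It lies flat on the table at the start.
Things that resemble listed ones, but are neither listed nor needed, are in the scene too. Of the things that look like the foot, the largest one is meant.

How it is judged (in metres and radians):
At the end, for the whole second after the job is handed in: The foot lies flat on the deck (within 2.5 mm and 0.04 rad) with the dowel in its hole (hole 2.5 to 47.5 mm to +x of the deck's middle, within 4 mm of its centre line), lined up with the jig's x within 0.17 rad, released and at rest (x of foot_hole in the frame of deck_mid between 0.0025 and 0.0475 m and y of foot_hole in the frame of deck_mid between -0.004 and 0.004 m and z of foot_hole in the frame of deck_mid below 0.0025 m and z of foot_block in the frame of deck_mid below 0.0375 m and angle between foot_block's own z axis and vertical below 0.04 rad and angle between the x axis of foot_block and the x axis of jig, either way round below 0.17 rad and linear speed of foot below 0.02 m/s and contact force between foot and the fingers below 0.1 N); the robot touches nothing.
It fails at once if foot pressed, rammed or dropped on the jig or dowel with more than 40 N (contact force between foot and jig above 40 N).
It fails at once if the mug moved more than 30 mm (distance of mug_mid from where it was at the start of the episode above 0.03 m).
It fails at once if the roll of tape moved more than 30 mm (distance of tape_mid from where it was at the start of the episode above 0.03 m).
It fails at once if the tub moved more than 30 mm (distance of tub_mid from where it was at the start of the episode above 0.03 m).
It also fails if it takes over 64 s, if anything falls off the work surface, if the arm or the gripper's body presses on something with over 40 N, if the wrist force passes 120 N, or if a joint passes its speed limit or range.

## Working session

There is one attempt and no reset: what is moved stays moved. The work goes in short steps, Python scripts to look and compute and a tool call to move; the robot and the scene stay as the last step left them, time stands still between calls to the robot, and variables do not carry over. Pictures are saved under pics/ and viewed, and the job is handed in when it is done.

Besides the shell and the picture viewer there is one more tool, called after ">>>" as name(argument=value, ...) on one line, values as JSON. arm_command: Moves the arm, as the interface text tells. Its arguments: {"type":"object","properties":{"deltas":{"type":"array","items":{"type":"array"}},"grip_force":{"type":"number"}},"required":["deltas"]}

```bash
mkdir -p pics; ls; python3 - <<'E'
from station import sense,capture,pinch_z
import cv2,numpy as np
s=sense();print({k:np.round(v,2).tolist() for k,v in s.items()},pinch_z)
for n in("scene","top","wrist"):
    c=capture(n);cv2.imwrite(f"pics/{n}0.png",c["frame"][:,:,::-1]);np.savez(f"{n}0.npz",**c);print(n,c["mtx"].tolist(),c["eye"],c["orientation"].round(3).tolist() if hasattr(c["orientation"],'round') else c["orientation"],c.keys())
E
```

```text
pics
{'clock': 0.0, 'qpos': [63.84, 33.03, 1.42, 82.39, -0.86, 64.69, -3.24], 'qvel': [-0.16, 0.05, -0.02, 0.03, 0.02, 0.01, -0.03], 'tau': [0.0, -76.58, 2.25, -28.6, 0.02, 0.01, 0.0], 'position': [245.69, -628.21, 230.46], 'orientation': [[0.93, 0.36, -0.0], [0.36, -0.93, 0.0], [-0.0, -0.0, -1.0]], 'ft_force': [-1.1, 0.79, 0.01], 'ft_torque': [-0.03, -0.05, 0.01], 'gripper_width': 85.26} 18.700000000000003
scene [[536.9294137902419, 0.0, 281.46666694881014], [0.0, 536.9294137902419, 213.51466061110528], [0.0, 0.0, 1.0]] [1235.31766744  427.42665411  976.28327284] [[-0.667, -0.533, 0.521], [0.745, -0.489, 0.454], [0.013, 0.691, 0.723]] dict_keys(['frame', 'depth', 'mtx', 'eye', 'orientation'])
top [[508.76272077723615, 0.0, 281.04122381359116], [0.0, 508.76272077723615, 202.33596531755472], [0.0, 0.0, 1.0]] [ 375.76382718 -140.96930977 1361.03118876] [[-0.026, 0.989, -0.146], [-1.0, -0.027, -0.008], [-0.012, 0.145, 0.989]] dict_keys(['frame', 'depth', 'mtx', 'eye', 'orientation'])
wrist [[330.3775508441558, 0.0, 280.15561624874937], [0.0, 330.3775508441558, 218.28123426366878], [0.0, 0.0, 1.0]] [ 310.39503866 -602.93982448  373.10432531] [[0.364, 0.895, 0.257], [-0.931, 0.35, 0.099], [-0.001, -0.276, 0.961]] dict_keys(['frame', 'depth', 'mtx', 'eye', 'orientation'])
```

View pics/top0.png

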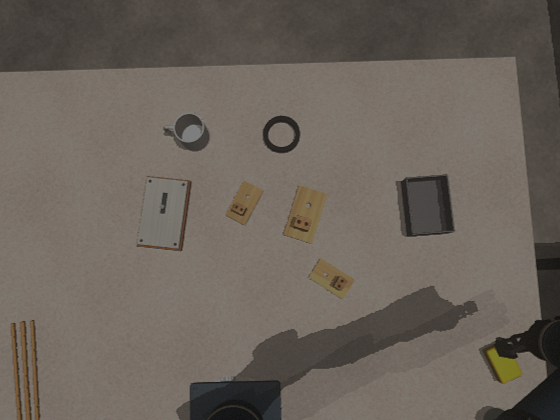

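View pics/scene0.png

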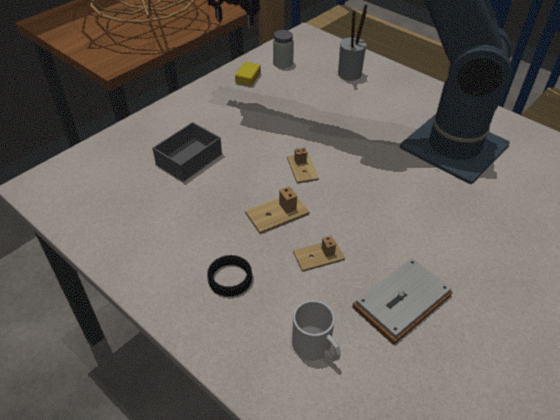

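View pics/wrist0.png

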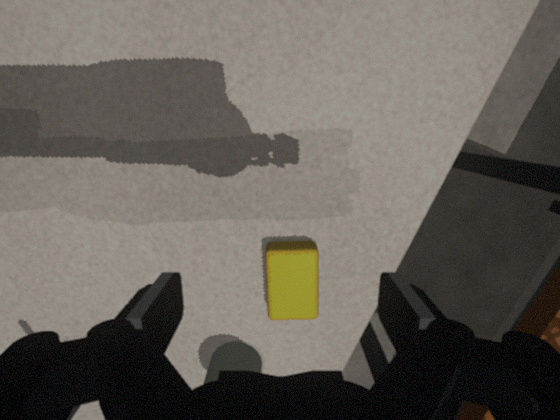

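```bash
python3 - <<'E'
import cv2,numpy as np
a=cv2.imread("pics/top0.png");s=cv2.imread("pics/scene0.png")
A=cv2.resize(a[165:260,130:200],None,fx=5.5,fy=5.5,interpolation=cv2.INTER_CUBIC)
B=cv2.resize(a[165:260,275:335],None,fx=5.5,fy=5.5,interpolation=cv2.INTER_CUBIC)
cv2.imwrite("pics/t1.png",np.hstack([A,B]))
C=cv2.resize(s[250:345,345:460],None,fx=5,fy=5,interpolation=cv2.INTER_CUBIC)
cv2.imwrite("pics/s1.png",C)
E
```

```text
(no output)
```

View pics/t1.png

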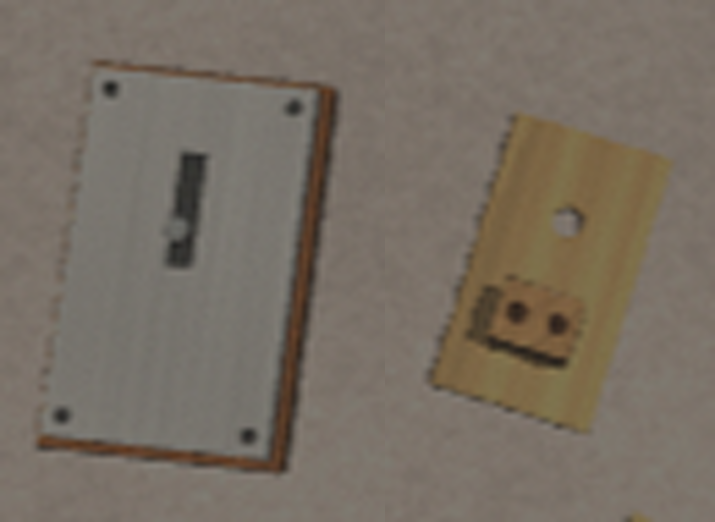

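View pics/s1.png

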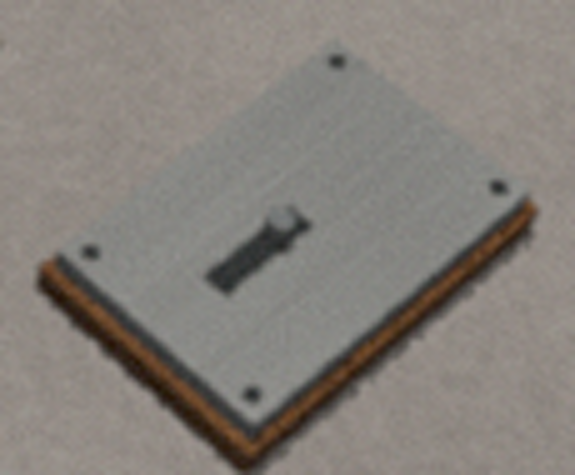

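```bash
cat > h.py <<'E'
import cv2,numpy as np
def load(f): return dict(np.load(f))
def ray(c,u,v):
    K=c["mtx"];d=np.array([(u-K[0,2])/K[0,0],-(v-K[1,2])/K[1,1],-1.0])
    return c["eye"],c["orientation"]@d
def onz(c,u,v,z):
    o,d=ray(c,u,v);return o+d*(z-o[2])/d[2]
def tri(c1,p1,c2,p2):
    o1,d1=ray(c1,*p1);o2,d2=ray(c2,*p2)
    t=np.linalg.lstsq(np.c_[d1,-d2],o2-o1,rcond=None)[0]
    a=o1+d1*t[0];b=o2+d2*t[1];return (a+b)/2,np.linalg.norm(a-b)
def proj(c,P):
    p=c["orientation"].T@(np.array(P)-c["eye"]);K=c["mtx"]
    return K[0,0]*p[0]/-p[2]+K[0,2],K[1,2]-K[1,1]*p[1]/-p[2]
E
python3 - <<'E'
from h import *
t=load("top0.npz");s=load("scene0.npz")
T=lambda u,v:(130+(u+.5)/5.5-.5,165+(v+.5)/5.5-.5)
S=lambda u,v:(345+(u+.5)/5-.5,250+(v+.5)/5-.5)
F=lambda u,v:(275+(u-385+.5)/5.5-.5,165+(v+.5)/5.5-.5)
a=[T(111,89),T(293,107),T(62,415),T(248,436)]
b=[S(91,252),S(252,394),S(337,62),S(498,187)]
for p,q in zip(a,b): print(onz(t,*p,30)[:2].round(1),onz(s,*q,30)[:2].round(1),tri(t,p,s,q))
print("dowel",onz(t,*T(175,229),44),onz(s,*S(283,214),44),tri(t,T(175,229),s,S(283,214)))
print("slot",onz(t,*T(194,153),30),onz(t,*T(178,267),30),onz(s,*S(307,222),30),onz(s,*S(219,282),30))
print("plate",[onz(t,*F(*p),10)[:2].round(1) for p in[(515,115),(670,160),(588,432),(432,382)]])
print("hole",onz(t,*F(568,221),10));print("block",onz(t,*F(540,317),60))
E
```

```text
[639.7 218.2] [626.  129.2] (array([645.1800835 , 174.10964237,  91.82490582]), np.float64(64.92201344885183))
[628.3 129.7] [638.3 218.4] (array([622.56969397, 174.30545409, -25.11515022]), np.float64(73.88627356291201))
[482.1 239.9] [467.5 150.9] (array([494.1861201 , 193.73145596,  90.71359785]), np.float64(65.4670898908989))
[469.7 150.9] [479.5 240. ] (array([457.84298622, 197.27818565, -23.36480214]), np.float64(75.03876745042848))
dowel [568.1767141 183.0944742  44.       ] [564.57946614 182.42554147  44.        ] (array([567.38473756, 182.80981599,  47.38391609]), np.float64(1.2347131049325408))
slot [607.0904913  177.63681341  30.        ] [551.73042095 184.9411776   30.        ] [551.09027514 188.65933135  30.        ] [602.07626765 177.95173489  30.        ]
plate [array([ 619.4, -177.9]), array([ 594.9, -252.9]), array([ 463.3, -208.2]), array([ 489.4, -133.7])]
hole [ 566.19823841 -202.07724665   10.        ]
block [ 514.24866153 -185.22461924   60.        ]
```

```bash
cat >> h.py <<'E'
def need(target,yaw=None):
    "shift in tool axes now, and turn about tool z (deg) to bring tool x to world yaw"
    from station import sense
    s=sense();R=s["orientation"];d=R.T@(np.array(target)-s["position"])
    y=np.degrees(np.arctan2(R[1,0],R[0,0]))
    print("clk",round(s["clock"],2),"pos",s["position"].round(2),"yaw",y.round(2),"tilt",R[:,2].round(4),"F",s["ft_force"].round(2),"w",round(s["gripper_width"],1),"\nshift",d.round(1),"turn",None if yaw is None else -((yaw-y+180)%360-180))
E
python3 -c "
from h import *
need([514,-185,190],71.2)"
```

```text
clk 0.15 pos [ 245.76 -628.32  230.65] yaw 21.36 tilt [-5.0e-04  1.1e-03 -1.0e+00] F [-0.31  0.06 -0.16] w 85.7 
shift [ 411.3 -315.1   41. ] turn -49.83824221497588
```

>>> arm_command(deltas=[[-1,[20,-15,2],[0,0,0]],[-1,[34,-26,3],[0,0,0]],[-1,[34,-26,3],[0,0,0]],[-1,[34,-26,3],[0,0,0]],[-1,[34,-26,3],[0,0,0]],[-1,[34,-26,3],[0,0,0]],[-1,[34,-26,3],[0,0,0]],[-1,[34,-26,3],[0,0,0]],[-1,[34,-26,3],[0,0,0]],[-1,[34,-26,3],[0,0,0]],[-1,[34,-26,3],[0,0,0]],[-1,[34,-26,4],[0,0,0]],[-1,[17,-14,4],[0,0,0]],[-1,[0,0,0],[0,0,-7.1]],[-1,[0,0,0],[0,0,-7.1]],[-1,[0,0,0],[0,0,-7.1]],[-1,[0,0,0],[0,0,-7.1]],[-1,[0,0,0],[0,0,-7.1]],[-1,[0,0,0],[0,0,-7.1]],[-1,[0,0,0],[0,0,-7.1]]], grip_force=40)

```text
clock: 2.15
position: [513.7, -185.6, 191.1]
orientation: [[0.32, 0.947, -0.0], [0.947, -0.32, 0.0], [-0.0, -0.0, -1.0]]
ft_force: [0.6, -0.1, 0.5]
gripper_width: 85.3
```

```bash
python3 - <<'E'
from h import *
from station import capture
need([514,-185,190],71.2)
c=capture("wrist");cv2.imwrite("pics/w1.png",c["frame"][:,:,::-1]);np.savez("w1.npz",**c);print(c["eye"])
need([514,-185,190],71.2)
E
```

```text
clk 2.15 pos [ 513.74 -185.58  191.12] yaw 71.35 tilt [-4.e-04  1.e-04 -1.e+00] F [ 0.61 -0.14  0.5 ] w 85.3 
shift [0.6 0.1 1.1] turn 0.1504696651938957
[ 535.33761368 -119.02969395  333.70191364]
clk 2.2 pos [ 513.67 -185.71  191.1 ] yaw 71.76 tilt [-5.e-04 -0.e+00 -1.e+00] F [-0.87 -0.16 -0.05] w 85.2 
shift [0.8 0.1 1.1] turn 0.5639652279875236
```

View pics/w1.png

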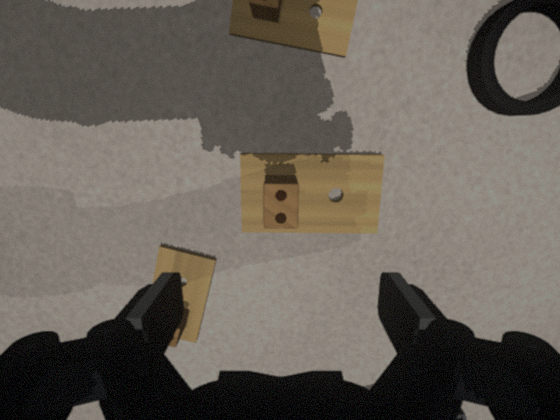

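```bash
python3 - <<'E'
from h import *
c=load("w1.npz")
print("dots",onz(c,281,195,60),onz(c,281,218,60))
print("blocktop corners",[onz(c,*p,60)[:2].round(1) for p in[(264,184),(298,184),(264,227),(299,228)]])
print("hole",onz(c,336,194.5,10));P=[onz(c,*p,10)[:2].round(1) for p in[(241,153),(382.5,153),(379,233.5),(242.5,232)]];print(P,np.mean(P,0))
E
```

```text
dots [ 517.59028597 -174.50619425   60.        ] [ 511.13225968 -193.66228539   60.        ]
blocktop corners [array([ 507.1, -161.1]), array([ 534.1, -170.2]), array([ 494.5, -196.6]), array([ 523.1, -207.2])]
hole [ 566.5598327  -201.75647575   10.        ]
[array([ 491. , -133.1]), array([ 620.3, -176.8]), array([ 597.3, -255.5]), array([ 464.3, -208.8])] [ 543.225 -193.55 ]
```

>>> arm_command(deltas=[[-1,[1.6,0.3,0],[0,0,0.3]],[-1,[0,0,20],[0,0,0]],[-1,[0,0,30],[0,0,0]],[-1,[0,0,30],[0,0,0]],[-1,[0,0,30],[0,0,0]],[-1,[0,0,25],[0,0,0]],[-1,[0,0,15],[0,0,0]],[-1,[0,0,10],[0,0,0]],[-1,[0,0,6],[0,0,0]],[-1,[0,0,4],[0,0,0]],[-1,[0,0,1],[0,0,0]],[-1,[0,0,0],[0,0,0]]])

```text
clock: 3.4
position: [515.0, -184.3, 20.8]
orientation: [[0.33, 0.944, 0.001], [0.944, -0.33, -0.0], [0.0, 0.001, -1.0]]
ft_force: [0.5, -0.1, 0.3]
gripper_width: 85.7
```

```bash
python3 - <<'E'
from h import *
from station import capture
need([514.5,-184.2,20],71.2)
c=capture("wrist");cv2.imwrite("pics/w2.png",c["frame"][:,:,::-1])
E
```

```text
clk 3.4 pos [ 515.02 -184.26   20.76] yaw 70.73 tilt [ 8.e-04 -2.e-04 -1.e+00] F [ 0.48 -0.13  0.28] w 85.7 
shift [-0.1 -0.5  0.8] turn -0.4684281764476168
```

View pics/w2.png

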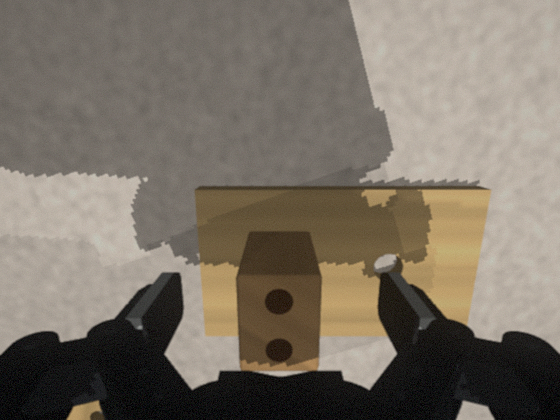

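>>> arm_command(deltas=[[1,[0,0,0],[0,0,0]],[1,[0,0,0],[0,0,0]],[1,[0,0,0],[0,0,0]],[1,[0,0,0],[0,0,0]],[1,[0,0,0],[0,0,0]],[1,[0,0,0],[0,0,0]],[1,[0,0,0],[0,0,0]],[1,[0,0,0],[0,0,0]],[1,[0,0,0],[0,0,0]],[1,[0,0,0],[0,0,0]]], grip_force=45)

```text
clock: 4.45
position: [514.9, -184.2, 20.5]
orientation: [[0.33, 0.944, 0.0], [0.944, -0.33, -0.0], [-0.0, 0.0, -1.0]]
ft_force: [0.2, -0.1, 5.1]
gripper_width: 29.9
```

```bash
python3 - <<'E'
from h import *
need([514.5,-184.2,140],71.2)
E
```

```text
clk 4.45 pos [ 514.87 -184.25   20.54] yaw 70.75 tilt [ 4.e-04 -2.e-04 -1.e+00] F [ 0.2  -0.11  5.09] w 29.9 
shift [-1.000e-01 -3.000e-01 -1.195e+02] turn -0.44672421282623986
```

>>> arm_command(deltas=[[1,[0,0,-3],[0,0,0]],[1,[0,0,-6],[0,0,0]],[1,[0,0,-12],[0,0,0]],[1,[0,0,-20],[0,0,0]],[1,[0,0,-20],[0,0,0]],[1,[0,0,-20],[0,0,0]],[1,[0,0,-15],[0,0,0]],[1,[0,0,-4],[0,0,0]],[1,[0,0,0],[0,0,0]],[1,[0,0,0],[0,0,0]]])

```text
clock: 5.45
position: [514.3, -184.1, 119.9]
orientation: [[0.33, 0.944, -0.001], [0.944, -0.33, 0.0], [-0.0, -0.001, -1.0]]
ft_force: [-0.7, 0.3, -1.7]
gripper_width: 29.6
```

```bash
python3 - <<'E'
from h import *
from station import capture
c=capture("wrist");cv2.imwrite("pics/w3.png",c["frame"][:,:,::-1]);np.savez("w3.npz",**c)
need([555,184.7,120],82.4)
E
```

```text
clk 5.5 pos [ 514.17 -184.06  119.63] yaw 70.76 tilt [-1.2e-03  3.0e-04 -1.0e+00] F [ 0.43 -0.04 -1.58] w 29.5 
shift [ 3.616e+02 -8.300e+01 -3.000e-01] turn -11.638642280058662
```

View pics/w3.png

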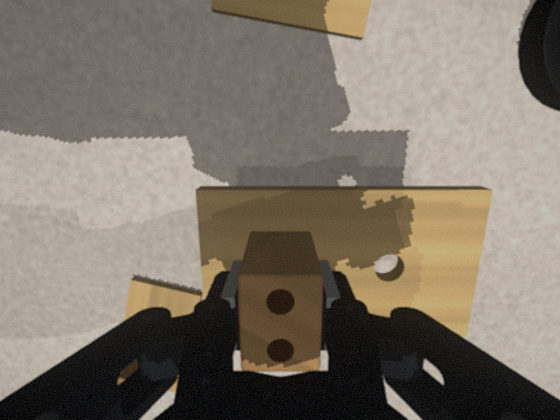

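>>> arm_command(deltas=[[1,[10,-4,0],[0,0,0]],[1,[20,-8,0],[0,0,-2]],[1,[30,-11,0],[0,0,-2]],[1,[35,-13,0],[0,0,-2]],[1,[35,-12,0],[0,0,-2]],[1,[35,-11,0],[0,0,-2]],[1,[35,-10,0],[0,0,-1.6]],[1,[30,-8,0],[0,0,0]],[1,[20,-5,0],[0,0,0]],[1,[10,-3,0],[0,0,0]],[1,[0,0,0],[0,0,0]],[1,[0,0,0],[0,0,0]]])

```text
clock: 6.7
position: [488.4, 87.4, 120.1]
orientation: [[0.133, 0.991, -0.001], [0.991, -0.133, -0.001], [-0.001, -0.0, -1.0]]
ft_force: [-0.4, -0.4, -0.9]
gripper_width: 29.6
```

```bash
python3 - <<'E'
from h import *
from station import capture
c=capture("wrist");cv2.imwrite("pics/w4.png",c["frame"][:,:,::-1]);np.savez("w4.npz",**c)
need([501.7,101,120],82.4)
E
```

```text
clk 6.75 pos [488.51  86.88 120.09] yaw 82.27 tilt [-5.e-04 -8.e-04 -1.e+00] F [-0.25 -0.33 -2.  ] w 29.8 
shift [15.8 11.2  0.1] turn -0.12929119390565802
```

View pics/w4.png

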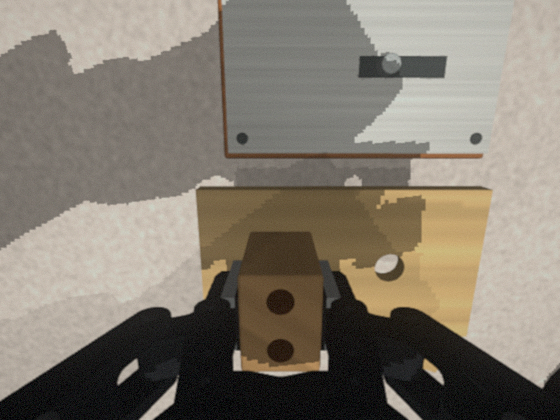

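```bash
python3 - <<'E'
from h import *
a=cv2.imread("pics/w4.png")
A=cv2.resize(a[40:90,345:460],None,fx=6,fy=6,interpolation=cv2.INTER_CUBIC)
B=cv2.resize(a[245:290,345:460],None,fx=6,fy=6,interpolation=cv2.INTER_CUBIC)
cv2.imwrite("pics/w4z.png",np.vstack([A,B]))
E
```

```text
(no output)
```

View pics/w4z.png

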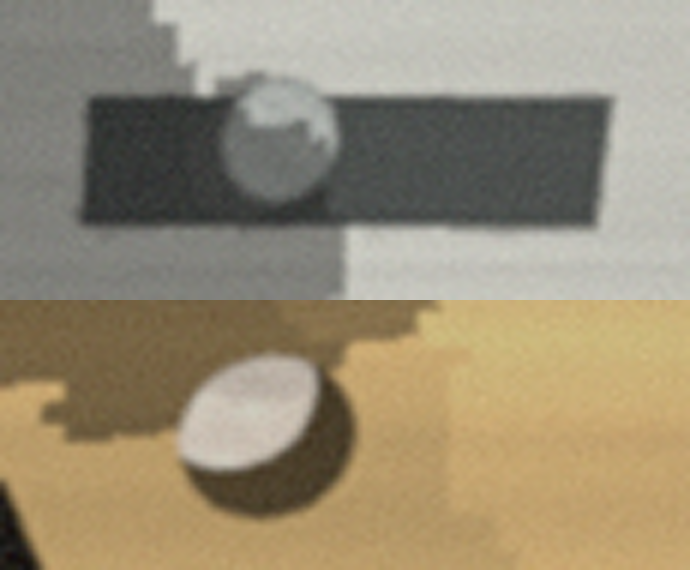

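```bash
python3 - <<'E'
from h import *
c=load("w4.npz");t=load("top0.npz")
pos=np.array([488.51,86.88,120.09])
Z=lambda u,v,r0:(345+(u+.5)/6-.5,r0+(v+.5)/6-.5)
ex=np.array([.991,-.1335]);ey=np.array([.1335,.991])
D=onz(c,*Z(283,132,40),44)[:2]
H=onz(c,*Z(267,135,245),109.5)[:2]
print("dowel",D,"hole",H,"hole rel TCP (jig-ish x,y)",(H-pos[:2])@ex,(H-pos[:2])@ey)
sl=[onz(c,*Z(*p,40),30)[:2] for p in[(90,98),(612,98),(598,226),(82,226)]]
print("slot",[x.round(1) for x in sl],np.mean(sl,0))
for a,b in((0,1),(3,2)):
    d=sl[b]-sl[a];print(np.degrees(np.arctan2(d[1],d[0])),np.hypot(*d))
m=(sl[0]+sl[3])/2;e=(sl[1]+sl[2])/2
print("dowel from slot -x end",(D-m)@ex,"lat",(D-m)@ey,"deckmid",m+3*ex)
print("screws",onz(c,242,138.5,30),onz(c,476,138.5,30))
print("needed move world",D-H,"tool x,y",(D-H)@ey,(D-H)@ex)
# plate edge
q=[onz(c,198,187.5,109.5)[:2],onz(c,490,187.5,109.5)[:2]];d=q[1]-q[0];print("plate edge yaw",np.degrees(np.arctan2(d[1],d[0])),np.hypot(*d),q)
E
```

```text
dowel [568.86598146 183.37637984] hole [542.08668071  80.55375934] hole rel TCP (jig-ish x,y) 53.93904371159739 0.8831823824901068
slot [array([553.1, 191.2]), array([608.5, 183.7]), array([607.1, 171.1]), array([551.4, 178.6])] [580.03358366 181.13467685]
-7.679718429056353 55.8554773980717
-7.68260814652602 56.12992940902629
dowel from slot -x end 16.6286358693334 lat 0.7263030372468378 deckmid [555.26143798 184.47618157]
screws [469.84066784 150.37732778  30.        ] [628.7340267  128.91820565  30.        ]
needed move world [ 26.77930075 102.8226205 ] tool x,y 105.47225356421315 12.81146720854761
plate edge yaw -7.699214416034438 137.16128736109962 [array([454.91683039, 133.34980161]), array([590.84161378, 114.97394759])]
```

>>> arm_command(deltas=[[1,[8,2.3,0],[0,0,0]],[1,[20,2,0],[0,0,0]],[1,[30,3,0],[0,0,0]],[1,[27,3,0],[0,0,0]],[1,[15,2,0],[0,0,0]],[1,[5,0,0],[0,0,0]],[1,[0,0,10],[0,0,0]],[1,[0,0,15],[0,0,0]],[1,[0,0,12],[0,0,0]],[1,[0,0,6],[0,0,0]],[1,[0,0,3],[0,0,0]],[1,[0,0,0],[0,0,0]],[1,[0,0,0],[0,0,0]]])

```text
clock: 8.05
position: [514.9, 190.7, 74.6]
orientation: [[0.133, 0.991, 0.0], [0.991, -0.133, 0.0], [0.0, 0.0, -1.0]]
ft_force: [0.7, -0.3, -1.0]
gripper_width: 29.5
```

```bash
python3 - <<'E'
from h import *
from station import capture
c=capture("wrist");cv2.imwrite("pics/w5.png",c["frame"][:,:,::-1]);np.savez("w5.npz",**c)
a=c["frame"][:,:,::-1]
cv2.imwrite("pics/w5z.png",cv2.resize(a[230:300,340:440],None,fx=6,fy=6,interpolation=cv2.INTER_CUBIC))
s=capture("scene");cv2.imwrite("pics/s5.png",cv2.resize(s["frame"][180:360,300:500,::-1],None,fx=3.3,fy=3.3,interpolation=cv2.INTER_CUBIC))
need([501.7,101,120],82.3)
E
```

```text
clk 8.15 pos [514.97 190.78  74.77] yaw 82.36 tilt [ 7.e-04  3.e-04 -1.e+00] F [ 0.91  0.21 -1.04] w 29.3 
shift [-90.7  -1.2 -45.3] turn 0.05806471363496257
```

View pics/w5.png

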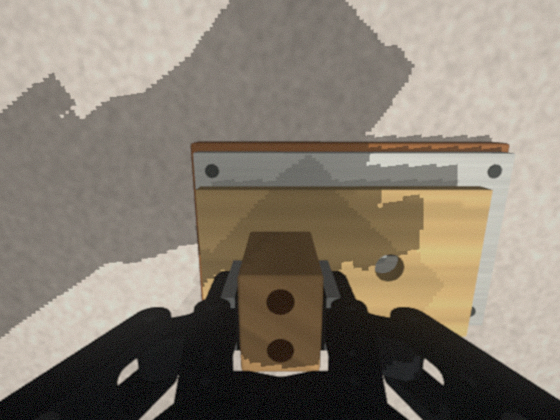

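View pics/w5z.png

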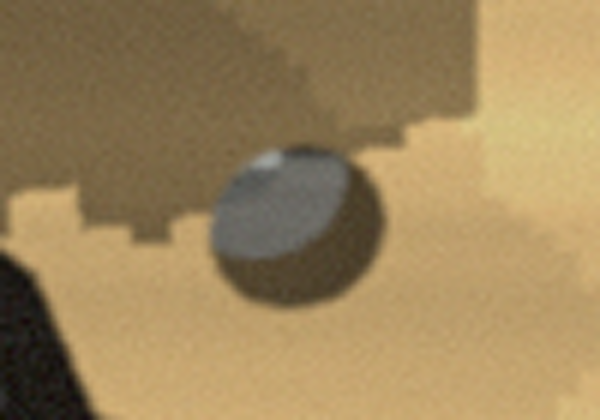

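View pics/s5.png

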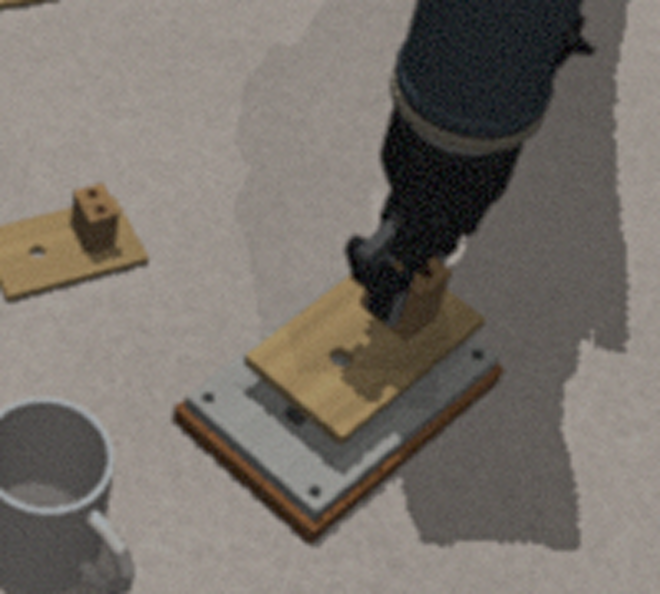

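```bash
python3 - <<'E'
from h import *
c=load("w5.npz");a=np.ascontiguousarray(c["frame"][:,:,::-1])
k=8
im=cv2.resize(a[240:295,355:425],None,fx=k,fy=k,interpolation=cv2.INTER_CUBIC)
def circ(C,r,z,col):
    th=np.linspace(0,2*np.pi,73);pts=[proj(c,[C[0]+r*np.cos(q),C[1]+r*np.sin(q),z]) for q in th]
    p=np.array([[(u-355+.5)*k,(v-240+.5)*k] for u,v in pts],int);cv2.polylines(im,[p],True,col,1)
Z=64.2
u,v=340+(298+.5)/6-.5,230+(227+.5)/6-.5
H=onz(c,u,v,Z)[:2];print("hole seen",H)
circ(H,7.5,Z,(0,255,0));circ(H,7.5,Z-10,(0,255,255))
circ([568.87,183.38],6,44,(0,0,255))
circ([568.8,182.7],6,44,(255,0,255))
cv2.imwrite("pics/w5o.png",im)
E
```

```text
hole seen [568.70128262 183.74165443]
```

View pics/w5o.png

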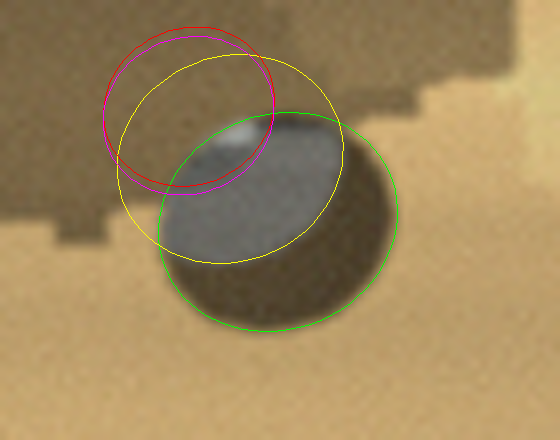

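>>> arm_command(deltas=[[1,[-0.2,-0.3,3],[0,0,0]],[1,[0,0,3],[0,0,0]],[1,[0,0,2],[0,0,0]],[1,[0,0,0],[0,0,0]],[1,[0,0,0],[0,0,0]]])

```text
clock: 8.65
position: [514.3, 190.5, 66.2]
orientation: [[0.133, 0.991, -0.0], [0.991, -0.133, -0.0], [-0.0, -0.0, -1.0]]
ft_force: [0.2, 0.1, -1.2]
gripper_width: 29.5
```

```bash
python3 - <<'E'
from h import *
from station import capture
c=capture("wrist");np.savez("w6.npz",**c)
a=c["frame"][:,:,::-1]
cv2.imwrite("pics/w6z.png",cv2.resize(a[230:300,340:440],None,fx=6,fy=6,interpolation=cv2.INTER_CUBIC))
need([514.6,190.6,50.5],82.3)
E
```

```text
clk 8.7 pos [514.38 190.57  66.3 ] yaw 82.36 tilt [-0.  0. -1.] F [ 0.36 -0.23 -1.09] w 29.8 
shift [ 0.1  0.2 15.8] turn 0.06320846376294753
```

View pics/w6z.png

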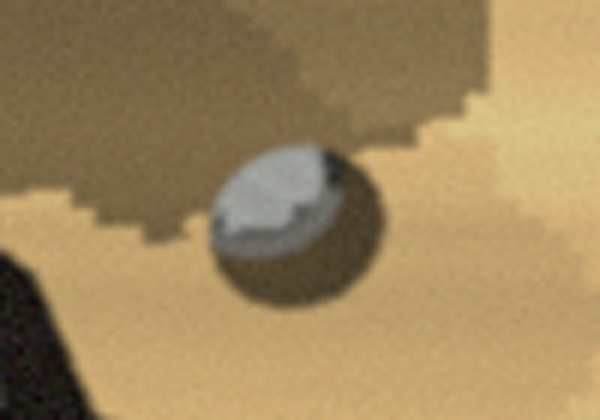

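```bash
python3 - <<'E'
from h import *
c=load("w6.npz");a=np.ascontiguousarray(c["frame"][:,:,::-1])
k=8
im0=cv2.resize(a[240:295,355:405],None,fx=k,fy=k,interpolation=cv2.INTER_CUBIC);im=im0.copy()
def circ(C,r,z,col):
    th=np.linspace(0,2*np.pi,73);pts=[proj(c,[C[0]+r*np.cos(q),C[1]+r*np.sin(q),z]) for q in th]
    p=np.array([[(u-355+.5)*k,(v-240+.5)*k] for u,v in pts],int);cv2.polylines(im,[p],True,col,1)
Z=55.8
u,v=340+(298+.5)/6-.5,230+(227+.5)/6-.5
H=onz(c,u,v,Z)[:2];print("hole seen",H)
circ(H,7.5,Z,(0,255,0));circ(H,7.5,Z-10,(0,255,255))
circ([568.87,183.38],6,44,(0,0,255))
cv2.imwrite("pics/w6o.png",np.hstack([cv2.convertScaleAbs(im0,alpha=1.5),im]))
E
```

```text
hole seen [568.07834024 183.64958037]
```

View pics/w6o.png

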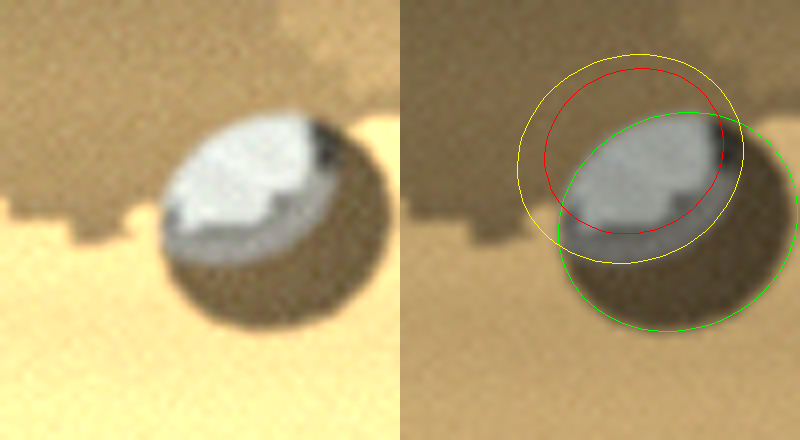

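>>> arm_command(deltas=[[1,[0,0,1],[0,0,0]],[1,[0,0,1],[0,0,0]],[1,[0,0,1],[0,0,0]],[1,[0,0,0],[0,0,0]],[1,[0,0,0],[0,0,0]]])

```text
clock: 9.2
position: [514.4, 190.5, 63.3]
orientation: [[0.133, 0.991, -0.0], [0.991, -0.133, 0.0], [0.0, -0.0, -1.0]]
ft_force: [0.0, 0.4, -1.9]
gripper_width: 29.6
```

>>> arm_command(deltas=[[1,[0,0,1],[0,0,0]],[1,[0,0,1],[0,0,0]],[1,[0,0,0],[0,0,0]],[1,[0,0,0],[0,0,0]]])

```text
clock: 9.6
position: [514.3, 190.5, 61.3]
orientation: [[0.133, 0.991, -0.0], [0.991, -0.133, 0.0], [-0.0, -0.0, -1.0]]
ft_force: [-0.3, -0.1, -1.8]
gripper_width: 29.8
```

```bash
python3 - <<'E'
from h import *
from station import capture
c=capture("wrist");np.savez("w7.npz",**c)
a=c["frame"][:,:,::-1]
cv2.imwrite("pics/w7z.png",cv2.resize(a[230:300,340:440],None,fx=6,fy=6,interpolation=cv2.INTER_CUBIC))
need([514.4,190.6,50.5],82.3)
E
```

```text
clk 9.65 pos [514.34 190.55  61.28] yaw 82.36 tilt [-1.e-04  0.e+00 -1.e+00] F [-0.15 -0.08 -1.04] w 29.6 
shift [ 0.1  0.1 10.8] turn 0.062328176940269486
```

View pics/w7z.png

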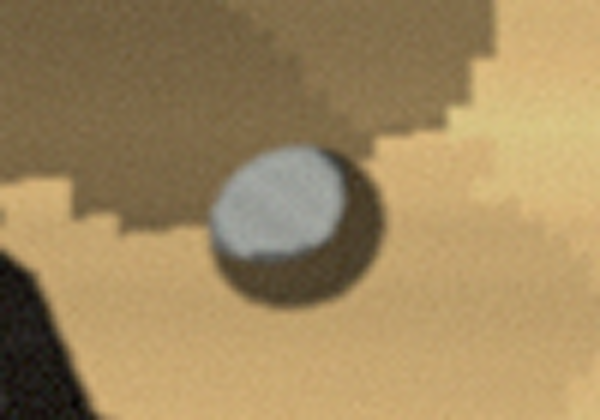

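>>> arm_command(deltas=[[1,[0,0,1.5],[0,0,0]],[1,[0,0,1.5],[0,0,0]],[1,[0,0,1.5],[0,0,0]],[1,[0,0,1.5],[0,0,0]],[1,[0,0,1],[0,0,0]],[1,[0,0,0],[0,0,0]],[1,[0,0,0],[0,0,0]]])

```text
clock: 10.35
position: [514.3, 190.5, 54.3]
orientation: [[0.133, 0.991, -0.0], [0.991, -0.133, 0.0], [-0.0, -0.0, -1.0]]
ft_force: [-0.6, -0.2, -0.2]
gripper_width: 29.7
```

>>> arm_command(deltas=[[1,[0,0,1],[0,0,0]],[1,[0,0,0.5],[0,0,0]],[1,[0,0,0],[0,0,0]],[1,[0,0,0],[0,0,0]]])

```text
clock: 10.75
position: [514.4, 190.5, 52.8]
orientation: [[0.133, 0.991, -0.0], [0.991, -0.133, 0.0], [0.0, -0.0, -1.0]]
ft_force: [0.6, 0.4, -0.8]
gripper_width: 29.3
```

>>> arm_command(deltas=[[1,[0,0,0.5],[0,0,0]],[1,[0,0,0.5],[0,0,0]],[1,[0,0,0.5],[0,0,0]],[1,[0,0,0],[0,0,0]],[1,[0,0,0],[0,0,0]]])

```text
clock: 11.25
position: [514.3, 190.5, 51.3]
orientation: [[0.133, 0.991, -0.0], [0.991, -0.133, -0.0], [-0.0, -0.0, -1.0]]
ft_force: [0.0, -1.0, -0.8]
gripper_width: 29.3
```

>>> arm_command(deltas=[[1,[0,0,0.4],[0,0,0]],[1,[0,0,0],[0,0,0]],[1,[0,0,0.3],[0,0,0]],[1,[0,0,0],[0,0,0]],[1,[0,0,0],[0,0,0]]])

```text
clock: 11.75
position: [514.3, 190.5, 50.6]
orientation: [[0.133, 0.991, -0.0], [0.991, -0.133, 0.0], [-0.0, -0.0, -1.0]]
ft_force: [0.2, -0.6, -0.8]
gripper_width: 29.5
```

>>> arm_command(deltas=[[1,[0,0,0.3],[0,0,0]],[1,[0,0,0],[0,0,0]],[1,[0,0,0.3],[0,0,0]],[1,[0,0,0],[0,0,0]],[1,[0,0,0],[0,0,0]]])

```text
clock: 12.25
position: [514.4, 190.5, 50.5]
orientation: [[0.133, 0.991, 0.0], [0.991, -0.133, 0.0], [0.0, 0.0, -1.0]]
ft_force: [-1.9, -1.2, 8.8]
gripper_width: 29.5
```

>>> arm_command(deltas=[[1,[0,0,-0.4],[0,0,0]],[1,[0,0,0],[0,0,0]]], grip_force=20)

```text
clock: 12.45
position: [514.4, 190.5, 50.5]
orientation: [[0.133, 0.991, 0.0], [0.991, -0.133, 0.0], [0.0, 0.0, -1.0]]
ft_force: [-1.0, -0.1, 3.5]
gripper_width: 29.6
```

>>> arm_command(deltas=[[0.2,[0,0,0],[0,0,0]],[0,[0,0,0],[0,0,0]],[-0.3,[0,0,0],[0,0,0]],[-0.6,[0,0,0],[0,0,0]],[-1,[0,0,0],[0,0,0]],[-1,[0,0,0],[0,0,0]],[-1,[0,0,0],[0,0,0]],[-1,[0,0,0],[0,0,0]],[-1,[0,0,0],[0,0,0]]])

```text
clock: 13.35
position: [514.4, 190.5, 50.4]
orientation: [[0.133, 0.991, 0.0], [0.991, -0.133, 0.0], [0.0, 0.0, -1.0]]
ft_force: [0.7, -0.6, 0.0]
gripper_width: 85.3
```

```bash
python3 - <<'E'
from h import *
from station import capture
c=capture("wrist");np.savez("w8.npz",**c)
cv2.imwrite("pics/w8.png",c["frame"][:,:,::-1])
need([514.4,190.6,50.5],82.3)
E
```

```text
clk 13.4 pos [514.38 190.51  50.4 ] yaw 82.36 tilt [-0. -0. -1.] F [-1.25  1.1  -0.04] w 85.6 
shift [ 0.1  0.  -0.1] turn 0.060172062899624734
```

View pics/w8.png

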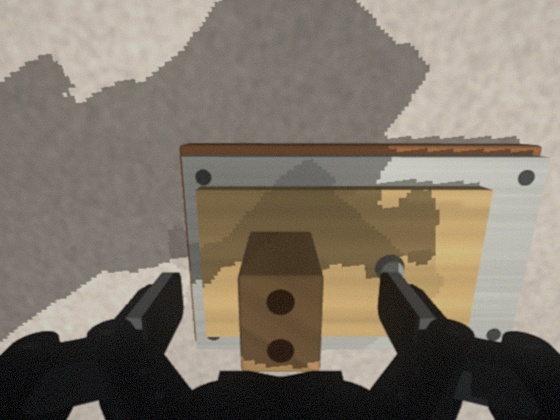

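Released; the dowel top shows above the plate in the hole near (390,265). I'll retreat straight up and check from above.

>>> arm_command(deltas=[[-1,[0,0,-5],[0,0,0]],[-1,[0,0,-15],[0,0,0]],[-1,[0,0,-30],[0,0,0]],[-1,[0,0,-30],[0,0,0]],[-1,[0,0,-30],[0,0,0]],[-1,[0,0,-20],[0,0,0]],[-1,[-20,0,0],[0,0,0]],[-1,[-35,0,0],[0,0,0]],[-1,[-30,0,0],[0,0,0]],[-1,[-10,0,0],[0,0,0]],[-1,[0,0,0],[0,0,0]],[-1,[0,0,0],[0,0,0]]])

```text
clock: 14.6
position: [502.0, 97.5, 180.8]
orientation: [[0.132, 0.991, 0.001], [0.991, -0.132, 0.001], [0.001, 0.001, -1.0]]
ft_force: [-0.6, 0.4, -0.3]
gripper_width: 85.7
```

```bash
python3 - <<'E'
from h import *
from station import capture
c=capture("wrist");np.savez("w9.npz",**c);cv2.imwrite("pics/w9.png",c["frame"][:,:,::-1])
s=capture("scene");np.savez("s9.npz",**s);cv2.imwrite("pics/s9.png",cv2.resize(s["frame"][200:360,300:500,::-1],None,fx=3.7,fy=3.7,interpolation=cv2.INTER_CUBIC))
t=capture("top");np.savez("t9.npz",**t);cv2.imwrite("pics/t9.png",t["frame"][:,:,::-1])
need([0,0,0])
E
```

```text
clk 14.75 pos [501.85  97.91 180.45] yaw 82.47 tilt [ 1.e-04  7.e-04 -1.e+00] F [-0.49  0.37  0.5 ] w 85.4 
shift [-162.9 -484.7  180.3] turn None
```

View pics/w9.png

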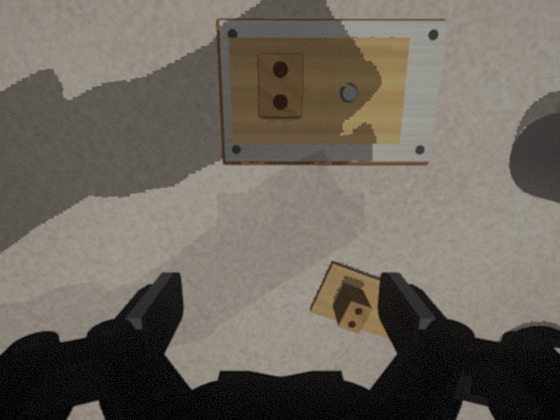

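View pics/s9.png

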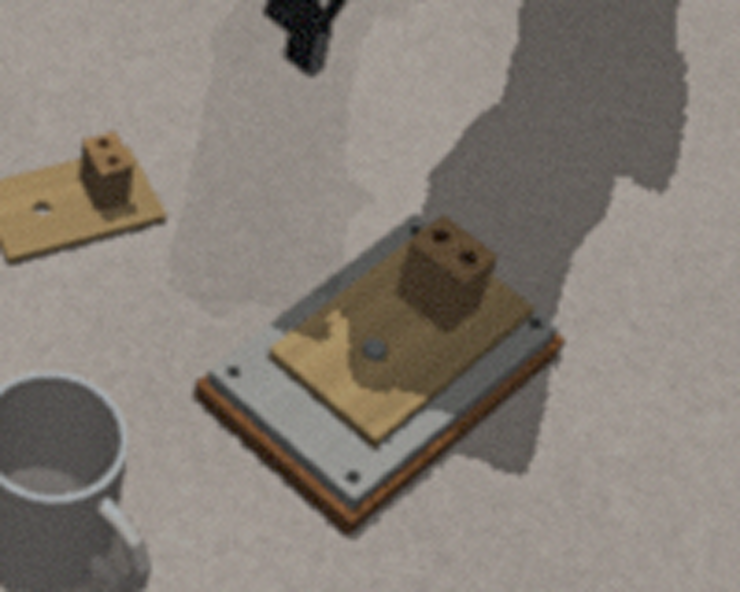

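View pics/t9.png

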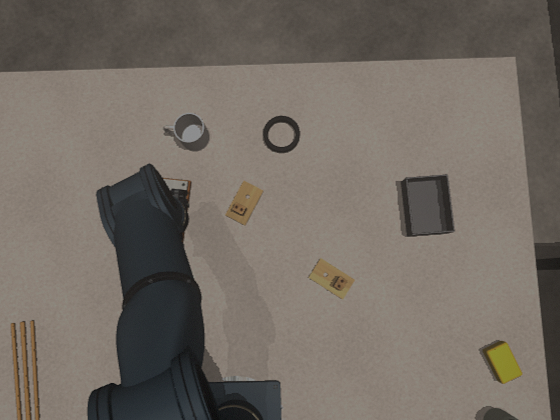

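```bash
python3 - <<'E'
from h import *
c=load("w9.npz")
def P(u,v):
    o,d=ray(c,u,v);return o+d*np.median(c["depth"][v-2:v+3,u-2:u+3])
for n,p in dict(p1=(242,50),p2=(242,130),p3=(390,50),p4=(390,130),deck1=(426,60),deck2=(418,130),deck3=(320,28),deck4=(320,153),blk=(280,86),dowel=(349,92)).items(): print(n,P(*p).round(1))
q=[onz(c,*p,40)[:2] for p in[(231,37.5),(410,38),(401,144),(232,143)]]
for a,b in((0,1),(3,2)):
    d=q[b]-q[a];print(np.degrees(np.arctan2(d[1],d[0])),np.hypot(*d))
H=onz(c,349,92.5,44)[:2]-np.array([555.2,184.5]);e=np.array([.991,-.134]);print("hole~dowel in jig",H@e,H@np.array([.134,.991]))
E
```

```text
p1 [488.7 225.4  40. ]
p2 [478.8 166.   40.1]
p3 [603.  210.2  40. ]
p4 [600.4 149.7  39.9]
deck1 [634.8 200.4  30.4]
deck2 [627.3 146.   30.3]
deck3 [551.8 234.9  30.2]
deck4 [542.  137.8  30.3]
blk [513.8 190.6  89.7]
dowel [568.1 183.5  44.1]
-7.749253489417434 138.1610201151942
-7.967807902872369 141.6966869737212
hole~dowel in jig 12.95567235161034 0.3904234672032538
```

Plate top sits at 40 mm at all four points checked, so it is flat on the deck, and it is aligned within about 0.3° of the jig. I'm handing in.

```bash
python3 -c "
from station import job_done
print(job_done())"
```

```text
the job is handed in; nothing more can be done
None
```

The frame foot is on the jig, flat on the deck with the dowel through its hole, and the job was handed in at about 14.8 s.

- **Method:** I gripped the largest foot by its block and located the dowel with the wrist camera at about 13 mm to +x of the deck's middle. I centred the hole over it by looking through the hole and lowered it in small steps. It dropped over the dowel on the first try, so no nudging search was needed.
- **Forces:** The wrist sensor showed no contact until the deck. The highest reading between moves was about 9 N there, against the 40 N limit.
- **Seating:** After release, depth put the plate top at 39.9 to 40.1 mm at four points (deck measured 30.2 to 30.4 mm). The dowel top is at 44 mm in the hole.
- **Alignment:** The plate is turned about -7.75° to -8°, against about -7.7° for the jig. The dowel is about 13 mm along and 0.4 mm off the centre line.
- **Surroundings:** The gripper is open and clear. The mug, tape and tub look unmoved in the top view; I did not measure their positions.
- **Disagreements:** The scene and top cameras differed by about 2 to 3.5 mm in x. The wrist camera put the hole about 1 mm short of its nominal 55 mm from the block. Neither affected the fit.

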